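# Right the fallen glue bottle and lock the row in the bottle rack

## Robot

A 6-joint arm with a two-finger parallel gripper is mounted at the origin on the work surface. World frame = base frame: x ahead of the robot, y to its left, z up, the work surface at z = 0. Lengths are in m, angles in rad, forces in N, time in s.
With the tool pointing down it reaches from about 0.35 to 0.725 m from the base axis. Payload 4.3 kg.
Tool frame: the origin (TCP) lies between the finger pads; the fingertips stand 25 mm ahead of it and the grasp point (between the pads) lies 6 mm ahead of it (r.finger_overhang is the distance from the TCP to the fingertips, in m); z points along the fingers, y is the line along which they close (so a half turn about z gives the same grasp; the last joint's range is limited). The gripper opens to 85 mm and grips with 20 to 120 N. Pads are 22 mm wide; open, the fingers measure 114 mm over their backs; the gripper's body (76 mm by 85 mm) begins 54 mm behind the grasp point. The pads swing forward as they close: fully open they stand 13 mm farther back than shut.
Start: joints at [-1.42, 0.377, 0.081, 1.274, 0, 1.46], TCP at [0.148, -0.556, 0.256] pointing down, gripper open.
Joint ranges: [-2.72, 2.72], [-0.84, 1.66], [-1.02, 1.22], [-1.77, 2.12], [-1.37, 1.28], [-3.14, 3.14]. Speed limits (rad/s): [2.57, 2.57, 3.14, 3.14, 3.14, 3.14].

## Interface

Orientations are given as [roll, pitch, yaw] about the fixed x, y, z axes, in that order (R = Rz(yaw) Ry(pitch) Rx(roll)).
In Python, from plant import r, vision gives the robot as it stands.
- The arm moves only by the shell command python3 -m jog 'ROWS' [FORCE]. ROWS is JSON, a list of rows, each a list of 3 entries, a list of its own where there are three numbers: the opening, from -1 (shut) to 1 (fully open), then the shift along the tool's x, y, z in units of 25 mm (1.0 is 25 mm), then the turn about the tool's z in units of 6 degrees (1.0 is 6 degrees). In form: [[grip, [tx, ty, tz], spin], ...]. A call has 1 to 5 rows; each row is the pose to reach, as a shift and turn from the pose commanded when the call began, along the tool's axes at that moment; what a row does not reach only later rows make up. A row lasts 1/12 s, in which the tool goes at most 41.7 mm and 7.16 degrees, less where a joint would pass 70% of its speed; a pose out of reach is approached as far as the arm can. A call with a gripper value outside its range is refused whole. The fingers move at their own pace and stop on an object; FORCE is the grip in N (left out, the last holds). Time passes only in rows, so rows that repeat a pose let the fingers close. It gives the time, the measured TCP pose, the force, the opening and the grip force at its end, in the units of the state.
- r.observe(): the state, without advancing time (a new reading comes with each control period).
- vision.get_image(name): name is "side" or "top" or "wrist"; returns a dict with "image" (420x560x3 uint8, blue, green, red), "K" (3x3 intrinsics, pixels), "extrinsics" (4x4, takes a point from world to camera coordinates). Camera axes: x right, y up, looking along -z (the intrinsics and any distortion apply to the point x, -y, -z); pixel columns grow to the right and rows downward; lengths in m; the calibration is good to about 2 mm. A picture is of the moment at which its call begins. There is no depth.
- r.finish_job(): hands the job in; it is judged then, once.
Trained networks look in a picture, given as the dict that the camera call returned (one of the last four; its "shot" number tells which), for a name from the list of things; names that differ only in an ending like _2 or _b are one class to them, and where a whole thing is asked for, a point or a joint stands for the part that bears it (a point fixed in the world has none). Each returns a list of dicts, best first, with "score" (0 to 1); they miss things now and then, are a little off and sometimes report something else, mostly with a low value. They report only what shows in the picture. A call takes as long as a camera call. They do not tell look-alikes from the thing itself.
- vision.outline_of(picture, target): "region" (420x560 bool, what is visible of it) and "point" ([row, column] in pixels, amid what is visible of it).
The state is a dict: "time": time; "q": joint angles; "dq": joint speeds; "effort": joint torques, N m; "ee_pos": TCP position; "tcp_rot": TCP orientation; "contact_force": force on the tool from outside, world axes, zero at the start; "ft_torque": the same for the moment, N m; "grip_width": opening from 0.0 (shut) to 1.0 (fully open); "grasp_force": force on a finger pad.
Only numpy, scipy, OpenCV 4.12 (cv2) and the standard library are available. Lean on these libraries where they do the work, as an engineer would, in place of code of your own. Each camera call takes 0.05 s, during which the arm holds its last target. There are 200 camera calls.

## Task

A glue bottle has fallen over in the bottle rack: stand it upright again in the lane between its two neighbours, without knocking them over. Close up the row: free the sliding stop with its clamp knob, slide it up until the three bottles sit snugly against the end wall, and lock it there by tightening the knob until it is felt to grip firmly, without forcing it. Leave the chisel, the wooden offcut and the cork block that lie round the rack where they are.

Things in the scene. Friction and masses are not known exactly. Their poses are not given: they have to be found in the camera images.
- rack: Plywood bottle rack fixed to the bench, 150 x 460 x 18 mm, turned by up to 0.3 rad. Origin at the centre of its underside, on the bench; its y axis runs along the lane towards the fixed end wall, x across the lane, z up. The lane floor is the board's top, 18 mm above the bench; the lane is 53 mm wide between two low rails 10 mm high and 12 mm thick.
- wall_foot (a point): Foot of the inner face of the fixed end wall, in the middle of the lane, on the lane floor: rack y = +205 mm. The wall is 18 mm thick and 70 mm high above the lane floor.
- glue: The fallen glue bottle, white with a grey cap, 0.10 to 0.18 kg: square body 42 x 42 mm, 66 mm high, a shoulder, then a round cap 26 mm in diameter from 78 to 104 mm (its top). Origin at the centre of its foot, z axis from foot to cap. It starts lying flat in the lane, cap towards the stop, its axis 21 mm above the lane floor. Lifted lightly by the cap it swings foot down between the pads.
- glue_cap (a point): Point on the glue bottle's axis at the middle of the cap, 91 mm from its foot.
- jar: Amber jar with a black lid, 44 mm in diameter and 84 mm tall, standing in the lane. Origin at the centre of its foot, z up. The jar and the tin stand one on each side of the glue bottle; which is next to the end wall varies.
- tin: Steel tin with a paper band, 44 mm in diameter and 90 mm tall, standing in the lane. Origin at the centre of its foot, z up.
- stop_face (a point): Middle of the front face (it looks to rack +y) of the wooden sliding stop, 40 mm above the lane floor. The stop is 50 mm wide and 100 mm long: a front plate 12 mm thick and 76 mm high above the lane floor, behind it a block 29 mm high that carries the knob. It slides along rack y only.
- stop (a joint): Travel of the stop along rack +y (towards the end wall), m: its face is at rack y = -115 mm + this value; range -5 to 200 mm. Free, it slides with about 1 to 2 N, and 1 to 2 N more for each bottle it pushes along; properly clamped it holds against 20 N.
- knob_grip (a point): On the axis of the black clamp knob, 59 mm above the lane floor and 66 mm behind the stop's face (rack -y). The grip is an upright bar 52 mm long, 14 mm thick and 30 mm high (from 43 to 73 mm above the lane floor); this point's x axis runs along the bar.
- knob (a joint): Angle of the clamp knob, rad, growing clockwise from above, which tightens; range -1.7 to 2.6; at 0 its bar lies across the lane. It starts clamped at 1.1 to 1.2. It bites somewhere between 0.25 and 0.95, different each time and only to be felt: friction is a steady 0.22 N m, past the bite 0.23 N m per rad is added. Properly tight: about 0.7 (0.5 to 0.95) rad past the bite. It stays where left.
- shoe: Steel brake shoe hidden inside the stop under the knob; the knob presses it down on a bearing strip under the lane. Not to be handled. It must end up pressing with 45 to 90 N; more than 90 N would split the rack.
- chisel: Chisel with a blue handle, lying in front of the rack; a bystander.
- offcut: Small wooden offcut, 110 mm, lying beyond the rack; a bystander.
- block: Cork sanding block, 60 x 90 x 30 mm, lying beyond the rack; a bystander.
Mind the look-alikes: they are no part of the job. What is shaped like the jar but green or purple is not meant.

How it is judged:
By the outcome, as a careful person would: the job done as asked, in the order asked, and still so for the second after the job is handed in, with the robot touching nothing.
It also fails if it takes over 64 s, if anything falls off the work surface, if the arm or the gripper's body presses on something with over 40 N, if the wrist force passes 120 N, or if a joint passes its speed limit or range.

## Working session

There is one attempt and no reset: what is moved stays moved. The work goes in short steps, Python scripts to look and compute and a shell command to move; the robot and the scene stay as the last step left them, time stands still between calls to the robot, and variables do not carry over. Pictures are saved under pics/ and viewed, at most 10 in all, crops included, and the job is handed in when it is done.

```bash
ls; mkdir -p pics
python3 - <<'E'
from plant import r,vision
import cv2,numpy as np
s=r.observe();print(s)
for n in["top","side"]:
    p=vision.get_image(n);im=p["image"].copy()
    print(n,p["K"].tolist(),np.round(p["extrinsics"],4).tolist(),[k for k in p])
    for t in["rack","glue","glue_cap","jar","tin","stop","knob","chisel","offcut","block"]:
        try:o=vision.outline_of(p,t)
        except Exception as e: print(t,e);continue
        for d in o[:3]:
            print(t,round(d["score"],2),np.round(d["point"]),d["region"].sum())
    cv2.imwrite(f"pics/{n}0.png",cv2.resize(im,(784,588)))
E
```

```text
pics
{'time': 0.0, 'q': array([-1.42028502e+00,  3.78035246e-01,  7.96407416e-02,  1.27442168e+00,
        3.36377583e-05,  1.46051245e+00]), 'dq': array([ 1.13436847e-03,  1.97327443e-03,  1.35567010e-03, -7.41428353e-04,
       -1.40086099e-03, -7.48534977e-05]), 'effort': array([-1.11592948e-03, -4.63599586e+01,  2.69876951e+01,  2.08317011e-02,
       -1.34163629e-04,  7.21599548e-06]), 'ee_pos': array([ 0.14819571, -0.55494627,  0.25538247]), 'tcp_rot': array([-3.13958877e+00, -2.55739232e-04,  2.60794889e-01]), 'contact_force': array([0.68461594, 0.03552057, 0.61181175]), 'ft_torque': array([-0.04651167,  0.05037106,  0.01555112]), 'grasp_force': 0.0, 'grip_width': 1.001558605165911}
top [[447.34032476380855, 0.0, 277.1501108936507], [0.0, 447.34032476380855, 210.84685298483998], [0.0, 0.0, 1.0]] [[-0.0039, -0.9999, -0.0108, 0.0117], [0.997, -0.0047, 0.0767, -0.5706], [-0.0768, -0.0104, 0.997, -0.9786], [0.0, 0.0, 0.0, 1.0]] ['image', 'K', 'extrinsics', 'shot']
rack 0.61 [202. 301.] 11804
glue_cap 0.87 [194. 258.] 860
glue_cap 0.3 [201. 317.] 417
jar 0.89 [271. 342.] 391
jar 0.
[... 198 characters left out ...]
481
block 0.79 [148. 344.] 1178
side [[485.7054877773754, 0.0, 284.2187846351722], [0.0, 485.7054877773754, 210.1007726289607], [0.0, 0.0, 1.0]] [[-0.8329, -0.5531, -0.0196, 0.5041], [0.3117, -0.498, 0.8093, -0.2591], [-0.4573, 0.6679, 0.5871, -0.6748], [0.0, 0.0, 0.0, 1.0]] ['image', 'K', 'extrinsics', 'shot']
rack 0.72 [254. 288.] 10279
glue 0.6 [246. 264.] 1278
glue_cap 0.77 [244. 265.] 1312
glue_cap 0.58 [191. 338.] 1139
glue_cap 0.29 [180. 341.] 209
jar 0.83 [201. 227.] 845
jar 0.79 [222. 400.] 869
jar 0.68 [205. 310.] 885
stop 0.83 [193. 338.] 1157
knob 0.74 [181. 340.] 240
chisel 0.95 [286. 320.] 1247
chisel 0.55 [255. 287.] 10512
offcut 0.58 [250. 198.] 432
block 0.8 [189. 275.] 1064
```

View pics/top0.png

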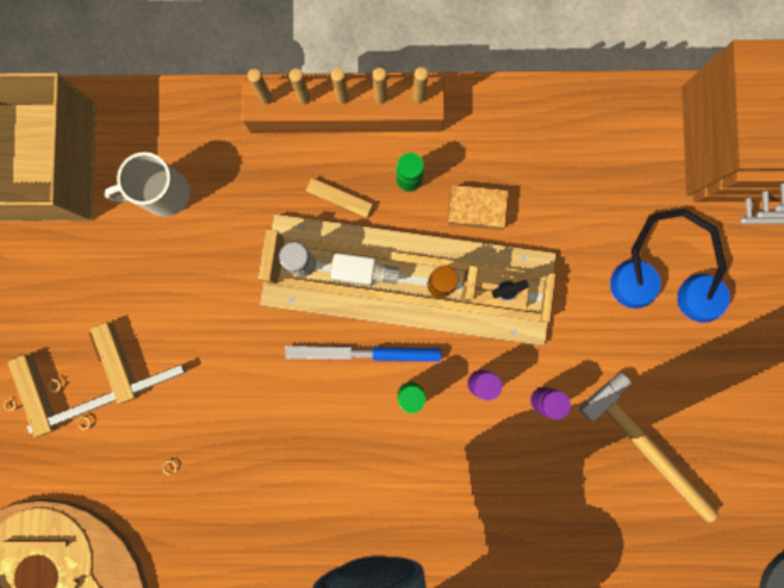

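View pics/side0.png

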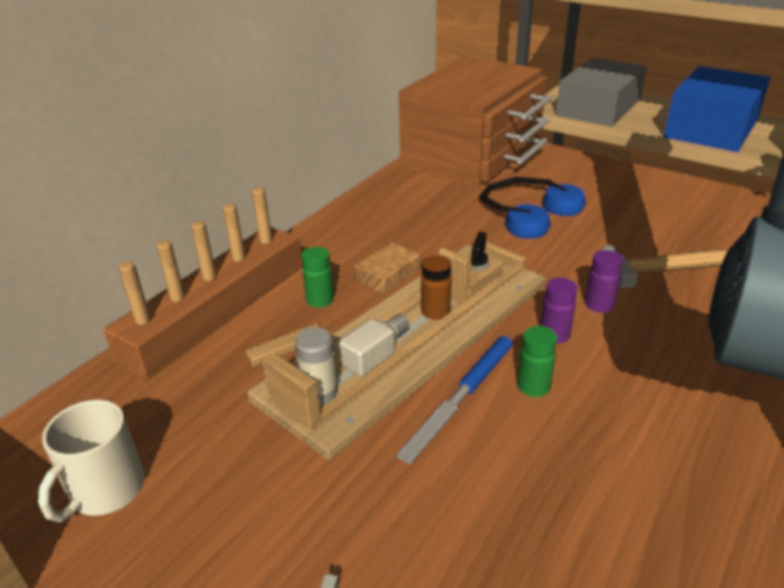

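The top view (784 px wide) shows the row from left to right: wall (268,255), tin (295,257), glue lying at (352,268) with its cap at (386,273), jar (443,281), stop plate (470,283) and knob (510,290). The side view shows the same order.

```bash
cat > h.py <<'E'
import numpy as np,cv2
from plant import r,vision
from scipy.optimize import least_squares
def proj(p,X):
    X=np.atleast_2d(X);c=(p["extrinsics"]@np.c_[X,np.ones(len(X))].T)[:3].T
    q=np.c_[c[:,0],-c[:,1],-c[:,2]]@p["K"].T
    return q[:,:2]/q[:,2:]
def back(p,uv,z):
    d=np.linalg.inv(p["K"])@[uv[0],uv[1],1];d=d*[1,-1,-1]
    R=p["extrinsics"][:3,:3];t=p["extrinsics"][:3,3]
    o=-R.T@t;d=R.T@d
    return o+d*(z-o[2])/d[2]
def RW(pose,P):
    x,y,a=pose;P=np.atleast_2d(P);c,s=np.cos(a),np.sin(a)
    return np.c_[x+c*P[:,0]-s*P[:,1],y+s*P[:,0]+c*P[:,1],P[:,2]]
def WR(pose,P):
    x,y,a=pose;c,s=np.cos(a),np.sin(a);d=np.array(P[:2])-[x,y]
    return np.array([c*d[0]+s*d[1],-s*d[0]+c*d[1]])
def tool():
    s=r.observe();from scipy.spatial.transform import Rotation as Ro
    return s,s["ee_pos"],Ro.from_euler("xyz",s["tcp_rot"]).as_matrix()
E
python3 - <<'E'
from h import *
p=vision.get_image("top");q=vision.get_image("side")
C=np.array([[-75,230,18],[75,230,18],[75,-230,18],[-75,-230,18]])/1e3
uv=np.array([[262,305],[273,215],[557,252],[546,344]])/1.4
f=lambda v:(proj(p,RW(v,C))-uv).ravel()
s=least_squares(f,[.56,0,-.1]);v=s.x;print(v,s.fun)
A=lambda u,z,:np.round(WR(v,back(p,np.array(u)/1.4,z)),4)
print("tin",A([294,251],.108),"jar",A([443,276],.102),"capmid",A([386,273],.039+.005),"foot",A([333,266],.04),"stopTop",A([470,283],.094),"knob",A([510,290],.091))
def ov(p,v,n,box,k):
    im=cv2.resize(p["image"],None,fx=k,fy=k,interpolation=cv2.INTER_CUBIC)
    def L(P,c=(0,255,255)):
        cv2.polylines(im,[np.int32(proj(p,RW(v,np.array(P)/1e3))*k)],True,c,1)
    L(C*1e3);L([[-26.5,205,18],[26.5,205,18],[26.5,-230,18],[-26.5,-230,18]],(255,255,0))
    L([[-26.5,205,88],[26.5,205,88],[26.5,223,88],[-26.5,223,88]],(255,0,0))
    x0,y0,x1,y1=[int(b*k) for b in box];cv2.imwrite(n,im[y0:y1,x0:x1])
ov(p,v,"pics/t1.png",(180,145,405,250),3.5);ov(q,v,"pics/s1.png",(170,155,400,330),3.4)
E
```

```text
[ 0.59748959 -0.02428242 -0.13752263] [-0.94205627  0.63122618  0.99726069 -0.39292167 -0.13960854 -0.38678858
  0.09321145  0.13476261]
tin [0.0087 0.1735] jar [ 0.0017 -0.0485] capmid [0.0013 0.0369] foot [0.0017 0.1213] stopTop [-0.0025 -0.09  ] knob [-0.0047 -0.1504]
```

View pics/t1.png

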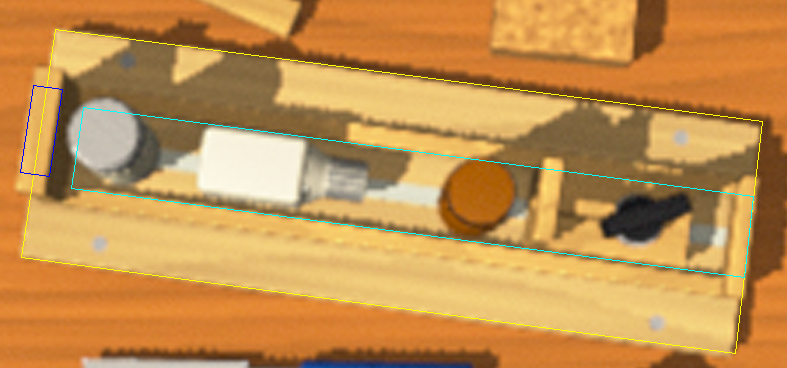

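View pics/s1.png

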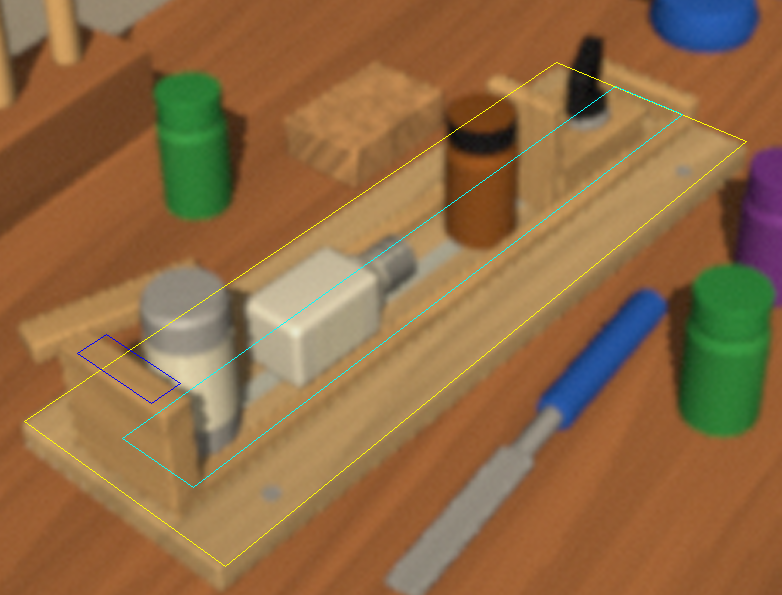

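The overlay fits the rack well. In the crop, the glue foot edge is at (201,160), the cap runs from (312,175) to (367,181), the tin lid is at (105,133), the jar lid at (478,190), the stop front edge at (541,195) and the knob at (647,217).

Run:
```python
from h import *
p=vision.get_image("top");q=vision.get_image("side");v=[.5975,-.0243,-.1375]
A=lambda u,z:np.round(WR(v,back(p,np.array(u)/3.5+[180,145],z)),4)
B=lambda u,z:np.round(WR(v,back(q,np.array(u)/3.4+[170,155],z)),4)
print("foot",A([201,160],.060),"cap a,b",A([312,175],.045),A([367,181],.039),"tin",A([105,133],.108),"jar",A([478,190],.102),"stop",A([541,195],.094),"knob",A([647,217],.091))
print("side: cap end",B([402,264],.039),"tin",B([184,290],.108),"jar",B([481,112],.102),"knob",B([592,40],.091),'footedge low corner',B([300,383],.018),'jarfoot',B([480,235],.018),'wallfoot corner',B([193,487],.018))
for t in [[0,.030,0]]: print("cap world",RW(v,[[0,.03,.039]]),"knob",RW(v,[[0,-.151,.077]]))
s,P,R=tool();print(r.finger_overhang,P,s["tcp_rot"]);D=RW(v,[[0,.03,.20]])[0]-P;print("units",R.T@D/.025,"spin",-np.degrees(1.433-s["tcp_rot"][2])/6)
```

```text
foot [-0.0021  0.1197] cap a,b [-0.0007  0.0511] [0.0008 0.0166] tin [0.0011 0.1724] jar [-0.0027 -0.0494] stop [ 0.0002 -0.0873] knob [-0.0042 -0.1515]
side: cap end [-0.0066  0.0248] tin [0.0035 0.1724] jar [-0.003  -0.0485] knob [ 0.0054 -0.1677] footedge low corner [-0.0141  0.1162] jarfoot [-0.0064 -0.0452] wallfoot corner [-0.0259  0.2048]
cap world [[0.60161201 0.00541685 0.039     ]] knob [[ 0.57680286 -0.17387483  0.077     ]]
0.025 [ 0.14829021 -0.55559366  0.2563245 ] [ 3.14146500e+00 -1.73003757e-05  2.60788115e-01]
units [ 23.30579271 -17.00651405   2.25121217] spin -11.193798950775678
```

```bash
for i in 1 2 3; do python3 -m jog '[[1,[6.6,-4.8,0],0],[1,[6.6,-4.8,0],0],[1,[6.6,-4.8,0],0],[1,[6.6,-4.8,0],0],[1,[6.6,-4.8,0],0]]' 20 | tail -3; done
python3 -m jog '[[0.2,[3.5,-2.6,1],-5],[0.2,[3.5,-2.6,1],-5],[0.2,[3.5,-2.6,1],-5],[0.2,[3.5,-2.6,1],-5],[0.2,[3.5,-2.6,1],-5]]'
python3 -m jog '[[0.2,[0,0,1.25],-6],[0.2,[0,0,1.25],-6],[0.2,[0,0,1.25],-6],[0.2,[0,0,1.25],-6],[0.2,[0,0,1.25],-6.2]]'
cat >> h.py <<'E'
V=[.5975,-.0243,-.1375]
def go(x,y,z,yaw):
    "shift/turn to bring the TCP to rack (x,y), height z, world yaw"
    s,P,R=tool();D=RW(V,[[x,y,z]])[0]-P
    dy=(yaw-s["tcp_rot"][2]+np.pi)%(2*np.pi)-np.pi
    print("t",round(s["time"],2),"TCP rack",np.round(WR(V,P),4),"z",round(P[2],4),"yaw",round(s["tcp_rot"][2],4),"move",np.round(R.T@D/.025,2),"spin",round(-np.degrees(dy)/6,2),"grip",s["grip_width"],s["grasp_force"])
E
python3 - <<'E'
from h import *
go(0,.03,.058,1.4333)
p=vision.get_image("wrist");k=1.4
im=cv2.resize(p["image"],None,fx=k,fy=k)
for P in ([[-26.5,205,18],[26.5,205,18],[26.5,-230,18],[-26.5,-230,18]],[[-21,119,60],[21,119,60],[21,53,60],[-21,53,60]],[[0,119,39],[0,15,39]]):
    cv2.polylines(im,[np.int32(proj(p,RW(V,np.array(P)/1e3))*k)],True,(255,255,0),1)
cv2.imwrite("pics/w1.png",im)
E
```

```text
contact_force: [0.3, 0.0, 1.5]
grip_width: 1.0
grasp_force: 0.0
contact_force: [0.5, -0.0, 0.6]
grip_width: 0.997
grasp_force: 0.0
contact_force: [0.9, -1.2, 0.6]
grip_width: 1.003
grasp_force: 0.0
time: 2.97
ee_pos: [0.6019, 0.0069, 0.2302]
tcp_rot: [-3.141, 0.001, 0.79]
contact_force: [-0.5, 0.3, -0.2]
grip_width: 0.599
grasp_force: 0.0
time: 3.38
ee_pos: [0.601, 0.0043, 0.2003]
tcp_rot: [-3.142, 0.0, 1.412]
contact_force: [-0.6, 0.6, 0.7]
grip_width: 0.601
grasp_force: 0.0
t 3.38 TCP rack [-0.0004  0.0288] z 0.2003 yaw 1.4116 move [0.05 0.02 5.69] spin -0.21 grip 0.6014618086793794 0.0
```

View pics/w1.png

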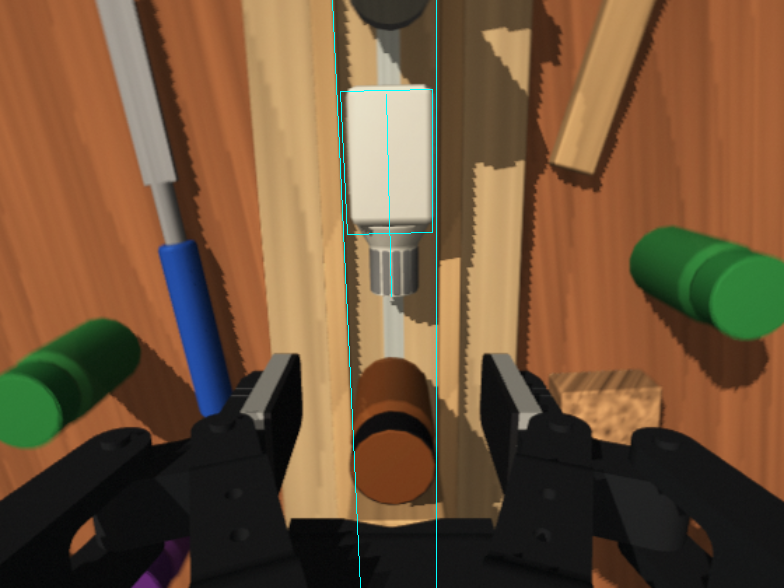

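The wrist view confirms the fit: glue cap at (394,272) on the lane axis, jar at (393,465) clear of the gripper. I'll descend now and grip lightly.

```bash
python3 -m jog '[[0.2,[0,0,1.5],-0.2],[0.2,[0,0,3],-0.2],[0.2,[0,0,4.5],-0.2],[0.2,[0,0,5.3],-0.2],[0.2,[0,0,5.7],-0.2]]' 20
python3 -m jog '[[-1,[0,0,0],0],[-1,[0,0,0],0],[-1,[0,0,0],0],[-1,[0,0,0],0],[-1,[0,0,0],0]]' 20
python3 -m jog '[[-1,[0,0,-0.2],0],[-1,[0,0,-0.4],0],[-1,[0,0,-0.6],0],[-1,[0,0,-0.8],0],[-1,[0,0,-1],0]]' 20
python3 - <<'E'
from h import *
go(0,.03,.058,1.4333)
E
```

```text
time: 3.85
ee_pos: [0.5984, 0.0047, 0.0542]
tcp_rot: [-3.136, 0.001, 1.425]
contact_force: [-0.2, 0.1, 0.4]
grip_width: 0.603
grasp_force: 0.0
time: 4.27
ee_pos: [0.6029, 0.005, 0.0593]
tcp_rot: [3.138, 0.0, 1.43]
contact_force: [-0.6, -0.3, -0.7]
grip_width: 0.293
grasp_force: 22.0
time: 4.68
ee_pos: [0.6017, 0.0052, 0.0834]
tcp_rot: [3.141, 0.0, 1.43]
contact_force: [0.1, 0.9, -1.1]
grip_width: 0.294
grasp_force: 21.9
t 4.68 TCP rack [0.0001 0.0298] z 0.0834 yaw 1.4303 move [ 0.01 -0.    1.02] spin -0.03 grip 0.2937878453251386 21.919210046326043
```

```bash
for i in 1 2; do python3 -m jog '[[-1,[0,0,-0.3],0],[-1,[0,0,-0.6],0],[-1,[0,0,-0.9],0],[-1,[0,0,-1.2],0],[-1,[0,0,-1.35],0]]' 20;done
python3 -m jog '[[-1,[0,0,0],0],[-1,[0,0,0],0],[-1,[0,0,0],0],[-1,[0,0,0],0],[-1,[0,0,0],0]]' 20
python3 - <<'E'
from h import *
go(0,.03,.058,1.4333)
q=vision.get_image("side");cv2.imwrite("pics/s2.png",cv2.resize(q["image"][120:340,130:420],None,fx=2.6,fy=2.6))
E
```

```text
time: 5.1
ee_pos: [0.6022, 0.0052, 0.1179]
tcp_rot: [3.14, 0.0, 1.43]
contact_force: [0.6, 0.3, -0.7]
grip_width: 0.296
grasp_force: 21.9
time: 5.52
ee_pos: [0.6021, 0.0052, 0.1515]
tcp_rot: [3.14, 0.0, 1.43]
contact_force: [0.2, -0.3, -1.1]
grip_width: 0.295
grasp_force: 21.9
time: 5.93
ee_pos: [0.6011, 0.0053, 0.1495]
tcp_rot: [-3.141, 0.0, 1.43]
contact_force: [-0.2, 0.4, -2.2]
grip_width: 0.294
grasp_force: 21.9
t 5.93 TCP rack [-0.0005  0.0298] z 0.1495 yaw 1.4303 move [0.01 0.02 3.66] spin -0.03 grip 0.29433529194794417 21.920730920828646
```

View pics/s2.png

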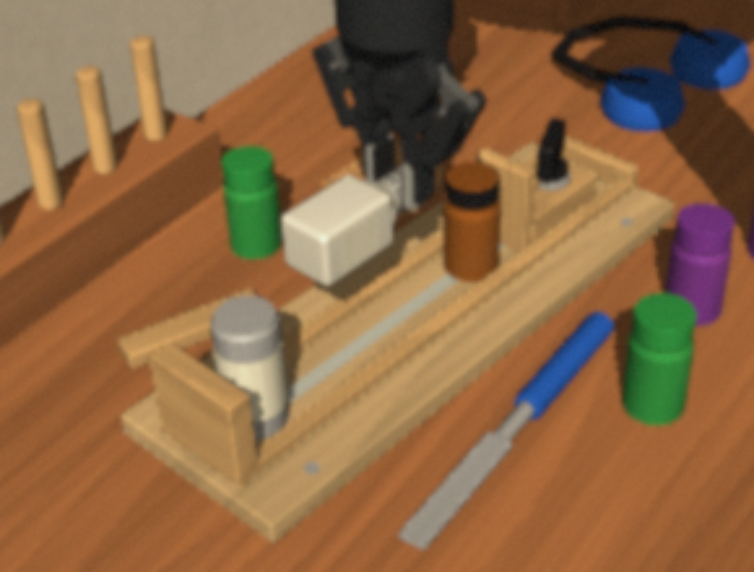

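It did not swing: the white body at (340,230) still hangs level. I'll lower it to just above foot height and ease the grip in small steps.

```bash
python3 -m jog '[[-1,[0,0,0.2],0],[-1,[0,0,0.4],0],[-0.5,[0,0,0.5],0],[-0.46,[0,0,0.5],0],[-0.46,[0,0,0.5],0]]' 20
python3 -m jog '[[-0.44,[0,0,0],0],[-0.43,[0,0,0],0],[-0.43,[0,0,0],0]]' 20
python3 -m jog '[[-0.42,[0,0,0],0],[-0.42,[0,0,0],0]]' 20
python3 - <<'E'
from h import *
go(0,.03,.058,1.4333)
q=vision.get_image("side")
for d in vision.outline_of(q,"glue")[:2]: 
    y,x=np.where(d["region"]);print(d["score"],d["point"],x.min(),x.max(),y.min(),y.max())
E
```

```text
time: 6.4
ee_pos: [0.6011, 0.0052, 0.137]
tcp_rot: [-3.141, 0.0, 1.43]
contact_force: [0.1, -0.4, -0.9]
grip_width: 0.295
grasp_force: 21.9
time: 6.65
ee_pos: [0.6017, 0.0052, 0.1378]
tcp_rot: [3.141, 0.0, 1.43]
contact_force: [-0.2, -0.3, -1.0]
grip_width: 0.295
grasp_force: 21.9
time: 6.82
ee_pos: [0.6016, 0.0052, 0.1377]
tcp_rot: [3.141, 0.0, 1.43]
contact_force: [0.8, 0.4, -1.3]
grip_width: 0.293
grasp_force: 21.9
t 6.82 TCP rack [0.     0.0298] z 0.1377 yaw 1.4303 move [ 0.01 -0.    3.19] spin -0.03 grip 0.2926189148926823 21.920292701397557
0.66 [213.5, 263.4] 238 284 191 235
```

```bash
cat > c.py <<'E'
from h import *
go(0,.03,.058,1.4333)
q=vision.get_image("side")
for d in vision.outline_of(q,"glue")[:2]: 
    y,x=np.where(d["region"]);print(d["score"],d["point"],x.min(),x.max(),y.min(),y.max())
E
python3 -m jog '[[-0.41,[0,0,0.1],0],[-0.41,[0,0,0.1],0]]' 20; python3 c.py
python3 -m jog '[[-0.405,[0,0,0],0],[-1,[0,0,0],0]]' 20; python3 c.py
```

```text
time: 7.08
ee_pos: [0.6013, 0.0052, 0.1346]
tcp_rot: [-3.141, 0.0, 1.43]
contact_force: [0.2, 0.5, -1.5]
grip_width: 0.292
grasp_force: 18.5
t 7.08 TCP rack [-0.0003  0.0298] z 0.1346 yaw 1.4303 move [0.01 0.01 3.06] spin -0.03 grip 0.29172935552628365 18.453965380322188
0.97 [216.1, 262.1] 239 285 193 236
time: 7.35
ee_pos: [0.6015, 0.0052, 0.135]
tcp_rot: [-3.142, 0.0, 1.43]
contact_force: [-0.3, -0.9, -1.0]
grip_width: 0.293
grasp_force: 20.3
t 7.35 TCP rack [-0.0001  0.0298] z 0.135 yaw 1.4304 move [0.01 0.   3.08] spin -0.03 grip 0.29338674369658035 20.334046026946453
0.91 [212.8, 262.8] 239 284 193 236
```

The grip force does ease near the actual width, so I'll step down finer.

```bash
python3 -m jog '[[-0.405,[0,0,0],0],[-0.405,[0,0,0],0]]' 20|tail -2; python3 c.py|tail -1
python3 -m jog '[[-0.4,[0,0,0],0],[-0.4,[0,0,0],0]]' 20|tail -2; python3 c.py|tail -1
python3 -m jog '[[-0.395,[0,0,0],0],[-0.395,[0,0,0],0]]' 20|tail -2; python3 c.py|tail -1
```

```text
grip_width: 0.295
grasp_force: 20.3
0.56 [212.9, 264.8] 239 285 191 236
grip_width: 0.304
grasp_force: 10.0
0.78 [214.1, 260.0] 239 284 193 236
grip_width: 0.303
grasp_force: 5.5
0.83 [222.9, 268.4] 246 286 192 249
```

```bash
python3 -m jog '[[-0.395,[0,0,0],0],[-0.395,[0,0,0],0],[-0.395,[0,0,0],0],[-0.395,[0,0,0],0],[-0.395,[0,0,0],0]]' 20|tail -2; python3 c.py|tail -1
python3 -m jog '[[-0.393,[0,0,0],0],[-0.393,[0,0,0],0],[-0.393,[0,0,0],0],[-0.393,[0,0,0],0],[-0.395,[0,0,0],0]]' 20|tail -2; python3 c.py|tail -1
python3 - <<'E'
from h import *
q=vision.get_image("side");cv2.imwrite("pics/s3.png",cv2.resize(q["image"][120:340,130:420],None,fx=2.6,fy=2.6))
E
```

```text
grip_width: 0.3
grasp_force: 3.7
0.66 [283.3, 321.4] 284 366 239 330
grip_width: 0.303
grasp_force: 3.2
0.88 [219.4, 289.3] 273 306 192 241
```

View pics/s3.png

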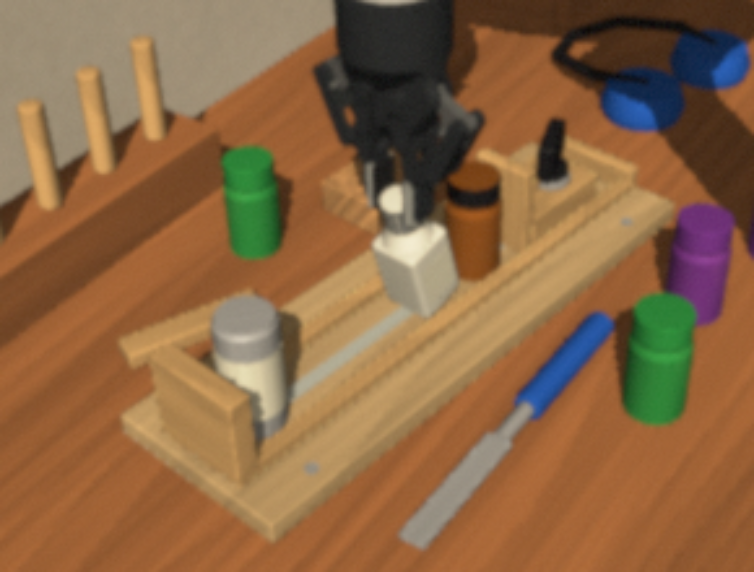

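The bottle is foot down and tilted a little towards the jar, with its foot at (425,300); it is probably still swinging. I'll let it settle, shift away from the jar and check again.

```bash
python3 -m jog '[[-0.395,[0.1,0,0],0],[-0.395,[0.2,0,0],0],[-0.395,[0.3,0,0],0],[-0.395,[0.4,0,0],0],[-0.395,[0.5,0,0],0]]' 20|tail -2; python3 c.py|tail -1
python3 -m jog '[[-0.395,[0,0,0],0],[-0.395,[0,0,0],0],[-0.395,[0,0,0],0],[-0.395,[0,0,0],0],[-0.395,[0,0,0],0]]' 20|tail -2; python3 c.py
python3 - <<'E'
from h import *
q=vision.get_image("side");im=q["image"].copy()
im=cv2.resize(im,None,fx=2.6,fy=2.6)
s,P,R=tool();y0=WR(V,P)[1]*1e3
for z in(25,91): cv2.polylines(im,[np.int32(proj(q,RW(V,np.array([[a,y0+b,z] for a,b in((-21,-21),(21,-21),(21,21),(-21,21))])/1e3))*2.6)],True,(255,255,0),1)
cv2.imwrite("pics/s4.png",im[390:780,520:910])
E
```

```text
grip_width: 0.304
grasp_force: 3.2
0.79 [225.6, 287.6] 270 302 196 244
grip_width: 0.3
grasp_force: 3.2
t 10.27 TCP rack [-0.0001  0.0422] z 0.135 yaw 1.4301 move [-0.49  0.    3.08] spin -0.03 grip 0.30000954363652954 3.1720272717575426
0.58 [222.0, 286.7] 269 302 195 245
```

View pics/s4.png

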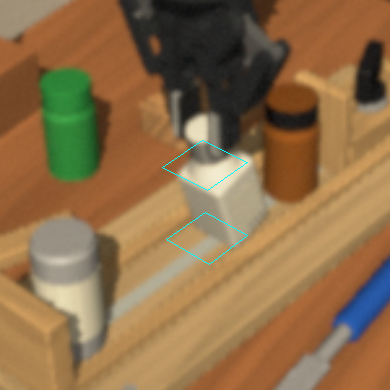

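The bottle is stuck leaning about 20° with its foot towards the stop. I'll ease a touch more and let the swing bring it in, moving towards the tin for room.

```bash
python3 -m jog '[[-0.395,[0.2,0,0],0],[-0.395,[0.4,0,0],0],[-0.395,[0.6,0,0],0],[-0.395,[0.8,0,0],0],[-0.39,[0.8,0,0],0]]' 20|tail -2; python3 c.py|tail -1
python3 -m jog '[[-0.388,[0,0,0],0],[-0.388,[0,0,0],0],[-0.388,[0,0,0],0],[-0.388,[0,0,0],0],[-0.388,[0,0,0],0]]' 20|tail -2; python3 c.py
cat > im.py <<'E'
from h import *
import sys
q=vision.get_image("side");im=cv2.resize(q["image"],None,fx=2.6,fy=2.6)
s,P,R=tool();y0=WR(V,P)[1]*1e3
for z in(25,91): cv2.polylines(im,[np.int32(proj(q,RW(V,np.array([[a,y0+b,z] for a,b in((-21,-21),(21,-21),(21,21),(-21,21))])/1e3))*2.6)],True,(255,255,0),1)
cv2.imwrite(sys.argv[1],im[390:780,520:910])
E
python3 im.py pics/s5.png
```

```text
grip_width: 0.306
grasp_force: 1.5
0.31 [193.3, 339.2] 313 359 166 216
grip_width: 0.306
grasp_force: 0.8
t 11.35 TCP rack [0.     0.0621] z 0.1351 yaw 1.43 move [-1.28  0.    3.08] spin -0.03 grip 0.30559594139589136 0.8077431237325072
0.81 [226.4, 278.3] 262 295 200 250
```

View pics/s5.png

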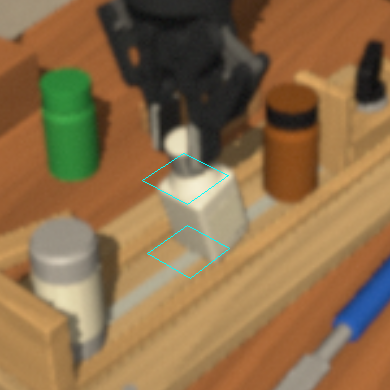

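The foot edge is probably on the floor. I'll walk the cap back towards the stop with the light grip, to pivot the bottle upright on that edge.

```bash
python3 -m jog '[[-0.395,[0,0,0.05],0],[-0.395,[0,0,0.1],0],[-0.395,[-0.1,0,0.15],0],[-0.395,[-0.2,0,0.15],0],[-0.395,[-0.35,0,0.15],0]]' 20|tail -3; python3 c.py|tail -1
python3 -m jog '[[-0.393,[-0.15,0,0],0],[-0.393,[-0.3,0,0],0],[-0.393,[-0.45,0,0],0],[-0.393,[-0.6,0,0],0],[-0.393,[-0.7,0,0],0]]' 20|tail -3; python3 c.py
python3 im.py pics/s6.png
```

```text
contact_force: [-0.1, 0.7, 2.9]
grip_width: 0.303
grasp_force: 4.2
0.73 [230.9, 278.8] 263 295 198 250
contact_force: [0.5, 0.6, 0.3]
grip_width: 0.3
grasp_force: 3.6
t 12.43 TCP rack [-0.0007  0.0354] z 0.1305 yaw 1.4299 move [-0.22  0.03  2.9 ] spin -0.03 grip 0.29959023215835096 3.617541055828042
0.72 [224.8, 282.1] 269 298 195 248
```

View pics/s6.png

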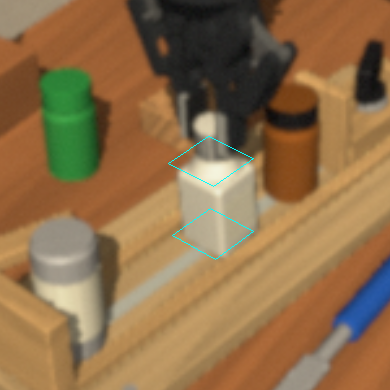

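The bottle now stands upright: edges vertical at columns 181 and 255, foot corner at (220,255). I'll release it and rise.

```bash
python3 -m jog '[[-0.38,[0,0,0],0],[-0.36,[0,0,0],0],[-0.33,[0,0,0],0],[-0.25,[0,0,0],0],[-0.1,[0,0,0],0]]' 20|tail -3; python3 c.py|tail -1
python3 -m jog '[[0,[0,0,0],0],[0,[0,0,-0.5],0],[0,[0,0,-1.5],0],[0,[0,0,-2.5],0],[0,[0,0,-3.2],0]]' 20|tail -3
cat > meas.py <<'E'
from h import *
pt=vision.get_image("top");ps=vision.get_image("side")
def mask(p,y,x=0,th=0,k=4):
    m=np.zeros(p["image"].shape[:2],np.uint8)
    P=[[a,b,z] for z in(0,66) for a in(-21,21) for b in(-21,21)]+[[13*np.cos(t),13*np.sin(t),z] for z in(78,104) for t in np.arange(0,6.3,.5)]
    P=np.array(P,float);c,s=np.cos(th),np.sin(th)
    P=np.c_[P[:,0]+x,y+P[:,1]*c+P[:,2]*s,18-P[:,1]*s+P[:,2]*c]
    for g in(P[:8],P[8:],P[4:]): cv2.fillConvexPoly(m,cv2.convexHull(np.int32(np.round(proj(p,RW(V,g/1e3))))),1)
    return m>0
for n,p in(("side",ps),("top",pt)):
    for d in vision.outline_of(p,"glue")[:1]:
        g=d["region"];best=max((((mask(p,y,x,th)&g).sum()/(mask(p,y,x,th)|g).sum()),y,x,th) for y in range(0,170,3) for x in(-3,0,3) for th in np.arange(-.5,.51,.1))
        print(n,"glue",d["score"],d["point"],g.sum(),"IoU,y,x,tilt",np.round(best,2))
    for t,z in(("jar",.060),("tin",.06),("stop",.06)):
        for d in vision.outline_of(p,t)[:4]: print(n,t,round(d["score"],2),np.round(WR(V,back(p,d["point"][::-1],z)),3))
go(0,-.1535,.11,1.85)
E
python3 meas.py
```

```text
contact_force: [0.1, 0.3, -0.4]
grip_width: 0.453
grasp_force: 0.0
0.47 [255.7, 274.7] 178 389 166 327
contact_force: [0.5, 0.1, 0.9]
grip_width: 0.494
grasp_force: 0.0
side glue 0.79 [222.7, 286.7] 1171 IoU,y,x,tilt [ 0.78 24.    3.    0.1 ]
side jar 0.92 [0.142 0.046]
side jar 0.88 [-0.176 -0.211]
side jar 0.77 [-0.19  -0.006]
side jar 0.56 [-0.    -0.054]
side tin 0.71 [0.007 0.16 ]
side stop 0.9 [-0.014 -0.122]
top jar 0.73 [-0.142 -0.131]
top jar 0.54 [-0.   -0.06]
top stop 0.94 [-0.009 -0.134]
t 14.02 TCP rack [-0.0008  0.036 ] z 0.2101 yaw 1.4303 move [-7.58  0.06  4.  ] spin -4.01 grip 0.4991059254881945 0.0
```

```bash
python3 -m jog '[[0,[-1.6,0,0],-1],[0,[-3.2,0,0],-2],[0,[-4.8,0,0],-3],[0,[-6.4,0,0],-4],[0,[-7.58,0.06,0],-4]]' 20|tail -3
python3 -m jog '[[0,[0,0,0],0],[0,[0,0,0.5],0],[0,[0,0,1],0]]' 20|tail -3
python3 meas.py
python3 - <<'E'
from h import *
p=vision.get_image("wrist");t=p["image"].max(2)
c=proj(p,RW(V,[[0,-.1535,.091]]))[0]
print("knob px expected",c)
for d in vision.outline_of(p,"knob")[:2]:
    y,x=np.where(d["region"]&(t<60))
    X=np.array([back(p,(a,b),.091)[:2] for a,b in zip(x,y)]);
    if len(X)<20: continue
    w,v=np.linalg.eigh(np.cov(X.T));print(d["score"],d["point"],len(X),WR(V,X.mean(0)),"bar yaw",np.arctan2(*v[::-1,1]),w)
E
```

```text
contact_force: [0.4, 0.3, 0.0]
grip_width: 0.498
grasp_force: 0.0
contact_force: [0.2, -0.7, -0.1]
grip_width: 0.498
grasp_force: 0.0
side glue 0.85 [223.5, 285.0] 1222 IoU,y,x,tilt [ 0.82 24.    3.    0.1 ]
side jar 0.9 [-0.179 -0.213]
side jar 0.75 [-0.195 -0.002]
side jar 0.74 [0.143 0.038]
side jar 0.59 [-0.004 -0.049]
side tin 0.56 [0.012 0.159]
side tin 0.46 [-0.051  0.109]
side stop 0.69 [-0.018 -0.115]
side stop 0.16 [ 0.085 -0.041]
top glue 0.71 [196.8, 275.1] 403 IoU,y,x,tilt [ 0.82 27.    0.   -0.  ]
top jar 0.87 [ 0.    -0.051]
top jar 0.82 [-0.187 -0.024]
top jar 0.75 [-0.147 -0.128]
top jar 0.73 [ 0.001 -0.156]
top tin 0.81 [0.004 0.173]
top stop 0.22 [-0.127  0.044]
t 15.18 TCP rack [ 0.0013 -0.1533] z 0.187 yaw 1.8496 move [ 0.02 -0.05  3.08] spin -0.0 grip 0.4998889202763217 0.0
knob px expected [276.58301914 218.46595096]
0.58 [204.8, 277.1] 2527 [-0.00263364 -0.14739821] bar yaw 1.8499394695778895 [2.98671433e-05 1.93851651e-04]
```

Glue is upright at about y = 27 mm, with the jar and tin still standing. The bar yaw of 1.85 matches the tool, so I'll descend, grip the knob and log the torque.

```bash
python3 -m jog '[[0,[0.08,-0.05,1.4],0],[0,[0.08,-0.05,2.8],0],[0,[0.08,-0.05,3.6],0],[0,[0.08,-0.05,4],0],[0,[0.08,-0.05,4.15],0]]' 40|tail -3
python3 -m jog '[[-1,[0,0,0],0],[-1,[0,0,0],0],[-1,[0,0,0],0],[-1,[0,0,0],0],[-1,[0,0,0],0]]' 40
cat > t.py <<'E'
from h import *
s=r.observe();yaw=s["tcp_rot"][2];R=0
k=-.1375-(yaw%(2*np.pi)-np.pi);print("t",round(s["time"],2),"k",round(k,3),"tz",round(s["ft_torque"][2],3),"q6",round(s["q"][5],2),"F",np.round(s["contact_force"],1),"rack",np.round(WR(V,s["ee_pos"]),4),round(s["ee_pos"][2],4),"g",round(s["grip_width"],3),round(s["grasp_force"],1))
E
python3 t.py
for i in 1 2 3 4 5; do python3 -m jog '[[-1,[0,0,0],-0.6],[-1,[0,0,0],-1.2]]' 40 >/dev/null; python3 t.py; done
```

```text
contact_force: [-0.9, -0.3, -0.2]
grip_width: 0.499
grasp_force: 0.0
time: 16.12
ee_pos: [0.5759, -0.1748, 0.0831]
tcp_rot: [3.141, 0.0, 1.849]
contact_force: [0.0, 0.8, -4.8]
grip_width: 0.318
grasp_force: 40.0
t 16.12 k 1.155 tz 0.029 q6 0.89 F [ 0.   0.8 -4.8] rack [-0.0008 -0.1521] 0.0831 g 0.318 40.0
t 16.28 k 1.026 tz -0.179 q6 0.76 F [ 0.3  1.5 -4.5] rack [-0.0007 -0.152 ] 0.0831 g 0.317 40.1
t 16.45 k 0.901 tz -0.161 q6 0.64 F [ 0.5  0.3 -5.9] rack [-0.0005 -0.152 ] 0.0831 g 0.314 40.0
t 16.62 k 0.775 tz -0.195 q6 0.51 F [ 2.1  2.1 -6. ] rack [-0.0004 -0.1519] 0.083 g 0.32 40.0
t 16.78 k 0.649 tz -0.244 q6 0.39 F [ 1.7  0.8 -5.9] rack [-0.0003 -0.1518] 0.083 g 0.318 39.9
t 16.95 k 0.524 tz -0.22 q6 0.26 F [ 1.8  1.4 -6.2] rack [-0.0003 -0.1518] 0.083 g 0.315 39.9
```

A grip width of 27 mm suggests the fingertips are on the round hub under the bar. I'll open, rise 8 mm, check the bar angle and regrip higher.

```bash
python3 -m jog '[[0,[0,0,0],0],[0,[0,0,0],0],[0,[0,0,-0.4],0],[0,[0,0,-0.4],0]]' 40|tail -3; python3 t.py
cat > bar.py <<'E'
from h import *
for n in("wrist","side","top"):
    p=vision.get_image(n);t=p["image"].max(2)
    c=proj(p,RW(V,[[0,-.152,.085]]))[0]
    for d in vision.outline_of(p,"knob")[:3]:
        y,x=np.where(d["region"]&(t<60));
        if len(x)<20: continue
        X=np.array([back(p,(a,b),.085)[:2] for a,b in zip(x,y)])
        w,v=np.linalg.eigh(np.cov(X.T));print(n,round(d["score"],2),np.round(d["point"]),"exp",np.round(c),len(X),np.round(WR(V,X.mean(0)),3),"bar yaw",round(np.arctan2(*v[::-1,1])%np.pi,3),np.sqrt(w)*1e3)
E
python3 bar.py
```

```text
contact_force: [0.6, -0.5, 0.1]
grip_width: 0.5
grasp_force: 0.0
t 17.28 k 0.528 tz -0.007 q6 0.26 F [ 0.6 -0.5  0.1] rack [ 0.0006 -0.1527] 0.0953 g 0.5 0.0
wrist 0.63 [265. 281.] exp [281. 284.] 6554 [-0.005 -0.15 ] bar yaw 2.48 [ 5.26592491 15.52535011]
side 0.53 [177. 341.] exp [342. 173.] 239 [-0.01 -0.14] bar yaw 2.187 [ 6.55976535 23.38479339]
top 0.63 [213. 359.] exp [365. 205.] 23 [-0.018 -0.14 ] bar yaw 0.308 [2.69144643 3.09858536]
```

The knob turned with the tool (bar yaw 2.48). I'll regrip on the bar proper.

```bash
python3 -m jog '[[-1,[0,0,0.1],0],[-1,[0,0,0.1],0],[-1,[0,0,0.1],0],[-1,[0,0,0.1],0],[-1,[0,0,0.1],0]]' 40|tail -3;python3 t.py
for i in 1 2 3; do python3 -m jog '[[-1,[0,0,0],-0.6],[-1,[0,0,0],-1.2]]' 40 >/dev/null; python3 t.py; done
```

```text
contact_force: [2.1, -0.3, -3.9]
grip_width: 0.154
grasp_force: 40.8
t 18.0 k 0.526 tz 0.068 q6 0.26 F [ 2.1 -0.3 -3.9] rack [-0.0012 -0.152 ] 0.0896 g 0.154 40.8
t 18.17 k 0.399 tz -0.19 q6 0.14 F [ 1.4  0.8 -3.7] rack [-0.0012 -0.152 ] 0.0896 g 0.155 40.7
t 18.33 k 0.273 tz -0.281 q6 0.01 F [ 0.9  0.6 -2.4] rack [-0.0012 -0.152 ] 0.0896 g 0.156 40.7
t 18.5 k 0.147 tz -0.248 q6 -0.12 F [ 1.9 -0.5 -3.2] rack [-0.0012 -0.152 ] 0.0896 g 0.153 40.7
```

```bash
python3 -m jog '[[-1,[0,0,0],-0.6],[-1,[0,0,0],-1.2]]' 40 >/dev/null; python3 t.py
for i in 1 2 3 4; do python3 -m jog '[[-1,[0,0.2,0],0],[-1,[0,0.45,0],0],[-1,[0,0.7,0],0],[-1,[0,0.95,0],0],[-1,[0,1.2,0],0]]' 40 >/dev/null; python3 t.py; done
```

```text
t 18.67 k 0.022 tz -0.208 q6 -0.24 F [ 0.7  0.6 -2.8] rack [-0.0012 -0.152 ] 0.0896 g 0.156 40.7
t 19.08 k 0.024 tz 0.091 q6 -0.19 F [ 0.2 -2.  -3.9] rack [-0.0009 -0.1215] 0.0896 g 0.157 40.5
t 19.5 k 0.024 tz 0.095 q6 -0.14 F [-3.1 -3.4 -4.5] rack [-0.0006 -0.0916] 0.0896 g 0.153 40.5
t 19.92 k 0.024 tz 0.122 q6 -0.09 F [-5.5 -2.7 -3.9] rack [-0.0003 -0.0616] 0.0896 g 0.154 40.6
t 20.33 k 0.024 tz 0.091 q6 -0.04 F [-5.3 -3.5 -2.1] rack [-0.     -0.0317] 0.0896 g 0.158 40.7
```

```bash
python3 -m jog '[[-1,[0.02,0.2,0],0],[-1,[0.04,0.4,0],0],[-1,[0.06,0.6,0],0],[-1,[0.08,0.8,0],0],[-1,[0.08,1.0,0],0]]' 40 >/dev/null; python3 t.py
for i in 1 2 3; do python3 -m jog '[[-1,[0,0.08,0],0],[-1,[0,0.16,0],0],[-1,[0.0,0.2,0],0]]' 40 >/dev/null; python3 t.py; done
```

```text
t 20.75 k 0.024 tz 0.079 q6 0.0 F [-3.4 -2.6 -8.4] rack [ 0.0001 -0.0066] 0.0897 g 0.152 40.1
t 21.0 k 0.024 tz 0.104 q6 0.01 F [-2.7 -1.1 -8.5] rack [ 0.0001 -0.0018] 0.0897 g 0.159 40.0
t 21.25 k 0.024 tz 0.089 q6 0.02 F [-4.1 -2.3 -8.6] rack [0.0001 0.0028] 0.0897 g 0.159 39.9
t 21.5 k 0.024 tz 0.05 q6 0.03 F [-3.8 -2.3 -9.7] rack [0.0002 0.0078] 0.0897 g 0.159 39.9
```

```bash
python3 meas.py | grep -v "0.1[4-9]. \|\[-0.1"
for i in 1 2 3; do python3 -m jog '[[-1,[0,0.04,0],0],[-1,[0,0.08,0],0],[-1,[0,0.08,0],0]]' 40 >/dev/null; python3 t.py; done
```

```text
side glue 0.76 [251.1, 247.1] 1062 IoU,y,x,tilt [  0.63 120.     3.     0.2 ]
side jar 0.88 [0.006 0.086]
side tin 0.73 [-0.013  0.001]
side tin 0.67 [0.02  0.162]
side stop 0.69 [-0.019  0.038]
top glue 0.55 [190.3, 230.2] 436 IoU,y,x,tilt [ 8.60e-01  1.41e+02  3.00e+00 -1.00e-01]
top jar 0.65 [ 0.123 -0.122]
top jar 0.52 [-0.01   0.109]
top tin 0.79 [0.006 0.186]
top stop 0.38 [0.009 0.19 ]
t 22.25 k 0.024 tz 0.028 q6 0.03 F [ -5.3  -1.4 -10.5] rack [0.0003 0.0097] 0.0897 g 0.158 39.6
t 22.5 k 0.024 tz 0.014 q6 0.03 F [ -4.1  -3.3 -10.2] rack [0.0003 0.0117] 0.0897 g 0.156 39.6
t 22.75 k 0.024 tz 0.105 q6 0.04 F [ -5.1  -4.6 -10.3] rack [0.0003 0.0128] 0.0897 g 0.151 39.7
```

```bash
for i in 1 2 3 4; do python3 -m jog '[[-1,[0,0.03,0],0],[-1,[0,0.05,0],0],[-1,[0,0.05,0],0]]' 40 >/dev/null; python3 t.py; done
```

```text
t 23.0 k 0.025 tz 0.238 q6 0.04 F [-6.3 -7.6 -9.3] rack [0.0003 0.0129] 0.0897 g 0.155 39.8
t 23.25 k 0.026 tz 0.181 q6 0.04 F [ -6.6 -11.8 -10.4] rack [0.0003 0.0131] 0.0897 g 0.153 39.9
t 23.5 k 0.026 tz 0.25 q6 0.04 F [ -8.2 -12.8  -9. ] rack [0.0003 0.0132] 0.0897 g 0.155 40.0
t 23.75 k 0.027 tz 0.214 q6 0.05 F [ -8.4 -17.  -10. ] rack [0.0003 0.0134] 0.0897 g 0.152 40.1
```

The row is snug: 17 N with no further travel. I'll ease the push, then tighten while logging torque against angle.

```bash
python3 -m jog '[[-1,[0,-0.08,0],0],[-1,[0,-0.14,0],0],[-1,[0,-0.14,0],0]]' 50 >/dev/null; python3 t.py
for i in $(seq 14); do python3 -m jog '[[-1,[0,0,0],0.3],[-1,[0,0,0],0.6]]' 50 >/dev/null; python3 t.py|tee -a log.txt|cut -c1-90; done
```

```text
t 24.0 k 0.026 tz 0.153 q6 0.04 F [ -5.2  -8.5 -10. ] rack [0.0003 0.0129] 0.0897 g 0.154 51.3
t 24.17 k 0.09 tz 0.235 q6 0.1 F [ -6.7  -8.1 -10.5] rack [0.0003 0.0129] 0.0897 g 0.159 5
t 24.33 k 0.152 tz 0.218 q6 0.17 F [ -7.   -8.4 -10.1] rack [0.0003 0.013 ] 0.0897 g 0.156
t 24.5 k 0.215 tz 0.233 q6 0.23 F [-5.7 -8.1 -9.6] rack [0.0003 0.013 ] 0.0897 g 0.158 51.
t 24.67 k 0.278 tz 0.221 q6 0.29 F [-5.6 -8.6 -9.9] rack [0.0003 0.013 ] 0.0897 g 0.152 51
t 24.83 k 0.341 tz 0.229 q6 0.36 F [-7.2 -8.3 -9.9] rack [0.0003 0.0129] 0.0897 g 0.151 51
t 25.0 k 0.404 tz 0.195 q6 0.42 F [-6.2 -8.1 -9.8] rack [0.0003 0.0129] 0.0897 g 0.153 51.
t 25.17 k 0.466 tz 0.266 q6 0.48 F [ -6.1  -9.  -10.1] rack [0.0003 0.0129] 0.0897 g 0.149
t 25.33 k 0.529 tz 0.189 q6 0.54 F [-6.5 -9.5 -9.9] rack [0.0003 0.0129] 0.0897 g 0.155 51
t 25.5 k 0.592 tz 0.27 q6 0.61 F [-6.3 -8.4 -8.7] rack [0.0003 0.0129] 0.0897 g 0.152 51.3
t 25.67 k 0.655 tz 0.289 q6 0.67 F [-6.5 -8.  -9.7] rack [0.0003 0.013 ] 0.0898 g 0.159 51
t 25.83 k 0.718 tz 0.268 q6 0.73 F [-6.2 -8.5 -9.4] rack [0.0003 0.0129] 0.0898 g 0.149 51
t 26.0 k 0.781 tz 0.293 q6 0.8 F [-5.6 -8.2 -9.4] rack [0.0003 0.013 ] 0.0898 g 0.155 51.3
t 26.17 k 0.843 tz 0.301 q6 0.86 F [-6.6 -8.4 -8.9] rack [0.0003 0.013 ] 0.0898 g 0.155 51
t 26.33 k 0.906 tz 0.302 q6 0.92 F [ -6.6  -9.4 -10. ] rack [0.0003 0.013 ] 0.0898 g 0.155
```

```bash
cat > fit.py <<'E'
import re,numpy as np
from scipy.optimize import curve_fit
D=np.array([[float(a),float(b)] for a,b in re.findall(r"k (\S+) tz (\S+)",open("log.txt").read())])
f=lambda k,b,c:c+.23*np.maximum(0,k-b)
for n,g,p in(("free",f,[.5,.22]),("c=.22",lambda k,b:f(k,b,.22),[.5])):
    o,c=curve_fit(g,D[:,0],D[:,1],p);print(n,o,np.sqrt(np.diag(c)))
E
for i in $(seq 5); do python3 -m jog '[[-1,[0,0,0],0.2],[-1,[0,0,0],0.4]]' 50 >/dev/null; python3 t.py|tee -a log.txt|cut -c1-60; done; python3 fit.py
```

```text
t 26.5 k 0.947 tz 0.302 q6 0.96 F [-6.6 -8.7 -9.5] rack [0.0
t 26.67 k 0.989 tz 0.277 q6 1.0 F [-6.6 -9.  -8.6] rack [0.0
t 26.83 k 1.031 tz 0.3 q6 1.05 F [-6.9 -9.  -9.5] rack [0.00
t 27.0 k 1.073 tz 0.349 q6 1.09 F [-6.9 -8.9 -8.9] rack [0.0
t 27.17 k 1.115 tz 0.328 q6 1.13 F [-7.2 -7.4 -8.2] rack [0.
free [0.55187747 0.22325   ] [0.0532994 0.0093276]
c=.22 [0.53774704] [0.03373059]
```

```bash
for i in $(seq 5); do python3 -m jog '[[-1,[0,0,0],0.15],[-1,[0,0,0],0.25]]' 50 >/dev/null; python3 t.py|tee -a log.txt|cut -c1-60; done; python3 fit.py
```

```text
t 27.33 k 1.141 tz 0.37 q6 1.16 F [-7.1 -8.9 -8.5] rack [0.0
t 27.5 k 1.167 tz 0.373 q6 1.18 F [-6.4 -7.8 -9.4] rack [0.0
t 27.67 k 1.193 tz 0.349 q6 1.21 F [-6.5 -8.  -8.7] rack [0.
t 27.83 k 1.219 tz 0.393 q6 1.23 F [-6.9 -8.3 -8.7] rack [0.
t 28.0 k 1.245 tz 0.358 q6 1.26 F [-6.3 -7.5 -9. ] rack [0.0
free [0.55474185 0.22325   ] [0.04640554 0.00871469]
c=.22 [0.54061141] [0.02628603]
```

The knob is at 1.245, about 0.70 past the fitted bite of 0.545. I'll relieve the side load, open and rise clear.

```bash
python3 -m jog '[[-1,[-0.03,-0.04,0],0],[-1,[-0.07,-0.09,0],0],[-1,[-0.07,-0.09,0],0]]' 50 >/dev/null; python3 t.py
python3 -m jog '[[-0.6,[0,0,0],0],[-0.5,[0,0,0],0],[-0.4,[0,0,0],0],[-0.3,[0,0,0],0],[-0.3,[0,0,0],0]]' 20 >/dev/null; python3 t.py
python3 -m jog '[[-0.3,[0,0,-0.6],0],[-0.3,[0,0,-1.6],0],[-0.3,[0,0,-2.6],0],[-0.3,[0,0,-3.6],0],[-0.3,[0,0,-4],0]]' 20 >/dev/null; python3 t.py
python3 -m jog '[[-0.3,[-1.5,0,0],0],[-0.3,[-3,0,0],0],[-0.3,[-4.5,0,-1],0],[-0.3,[-6,0,-1],0],[-0.3,[-7,0,-1],0]]' 20 >/dev/null; python3 t.py
python3 meas.py; sed -i 's/-.152,.085/.012,.085/' bar.py; python3 bar.py
```

```text
t 28.25 k 1.244 tz 0.238 q6 1.26 F [ -1.3  -2.6 -13.3] rack [0.0001 0.0128] 0.09 g 0.15 51.0
t 28.67 k 1.244 tz -0.019 q6 1.26 F [-0.6 -0.3  1.6] rack [0.001  0.0133] 0.0916 g 0.349 0.0
t 29.08 k 1.244 tz -0.008 q6 1.26 F [0.5 0.3 0.5] rack [0.0016 0.0132] 0.1944 g 0.351 0.0
t 29.5 k 1.246 tz -0.047 q6 1.0 F [-0.5 -0.1 -1. ] rack [ 0.0575 -0.1564] 0.2165 g 0.346 0.0
side glue 0.94 [250.8, 241.6] 1097 IoU,y,x,tilt [6.50e-01 1.35e+02 3.00e+00 1.00e-01]
side jar 0.94 [-0.165 -0.119]
side jar 0.94 [0.141 0.043]
side jar 0.93 [-0.188 -0.009]
side jar 0.64 [-0.173 -0.21 ]
side tin 0.94 [0.018 0.167]
side stop 0.92 [-0.007  0.034]
top glue 0.8 [187.7, 226.4] 459 IoU,y,x,tilt [ 8.70e-01  1.47e+02  3.00e+00 -1.00e-01]
top jar 0.89 [-0.145 -0.133]
top jar 0.83 [-0.008  0.102]
top jar 0.77 [-0.181 -0.018]
top jar 0.76 [0.164 0.02 ]
top tin 0.67 [0.003 0.188]
top stop 0.69 [-0.01   0.033]
t 30.0 TCP rack [ 0.0553 -0.1514] z 0.2151 yaw 1.7619 move [ 0.63 -2.12  4.2 ] spin -0.84 grip 0.34517109828486753 0.0
side 0.7 [213. 292.] exp [290. 209.] 286 [-0.011  0.024] bar yaw 2.032 [ 6.43564866 21.11081401]
top 0.82 [195. 287.] exp [287. 195.] 191 [-0.002  0.011] bar yaw 1.784 [ 5.84306831 12.16358236]
top 0.29 [198. 277.] exp [287. 195.] 191 [-0.002  0.011] bar yaw 1.784 [ 5.84306831 12.16358236]
```

```bash
python3 -c "
from plant import r
print(r.finish_job())"
```

```text
the job is handed in; nothing more can be done
None
```

The job is handed in: the glue bottle stands between the jar and the tin, the row is snug against the end wall, and the knob is about 0.7 rad past the felt bite; the chisel, offcut and cork block were not touched.

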